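# Turn the stamp carousel until the red stamp is at the front

### The arm

A 6-joint arm with a two-finger parallel gripper is mounted at the origin on the work surface. World frame = base frame: x ahead of the robot, y to its left, z up, the work surface at z = 0. Lengths are in mm, angles in degrees, forces in N, time in s.
With the tool pointing down it reaches from about 400 to 925 mm from the base axis. Payload 12.5 kg.
Tool frame: the origin (TCP) lies at the very end of the fingers, on their centre line; the grasp point (between the pads) lies 19 mm behind it (grip_depth is the distance from the TCP to the grasp point, in mm); z points along the fingers, y is the line along which they close (so a half turn about z gives the same grasp; the last joint's range is limited). The gripper opens to 95 mm and grips with 3 to 60 N. Pads are 20 mm wide; open, the fingers measure 119 mm over their backs; the gripper's body (75 mm by 180 mm) begins 59 mm behind the grasp point.
Start: joints at [-69.305, 28.126, 89.318, -0, 62.55, -6.05], TCP at [281.294, -558.14, 214.661] pointing down, gripper open.
Joint ranges: [-177.58, 177.58], [-47.91, 125.51], [2.72, 160], [-65.01, 245.01], [3.68, 167.84], [-153.87, 153.87]. Speed limits (degrees/s): [127.2, 127.2, 159.86, 180, 180, 180].

### API

Orientations are given as [roll, pitch, yaw] about the fixed x, y, z axes, in that order (R = Rz(yaw) Ry(pitch) Rx(roll)).
In Python, from bench import * gives the robot as it stands. The module is installed in compiled form; this text tells all that it offers.
- The arm moves only by the tool servo_tool, never from a script. Its argument "moves" is a list of rows, each an object with "translation": the shift along the world's x, y, z in m, a list of three; "yaw": the turn about the world's z in degrees; "claw": the gripper's target within -1 to 1 (fully open at 1, half-way at 0, shut at -1). In form: [{"translation": [tx, ty, tz], "yaw": yaw, "claw": claw}, ...]. A call has 1 to 8 rows; each row shifts and turns the commanded pose from where the row before left it; what a row does not reach is not made up. A row lasts 1/8 s, in which the tool goes at most 62.5 mm and 10.7 degrees, less where a joint would pass 70% of its speed; a pose out of reach is approached as far as the arm can. A call is refused whole if a number of a shift passes 0.0625 or a number of a turn 10.7, either way. A call with a gripper value outside its range is refused whole. The fingers move at their own pace and stop on an object; "grip_force" is the grip in N (left out, the last holds). Time passes only in rows, so rows that do not move let the fingers close. It gives the time, the measured TCP pose, the force, the opening and the grip force at its end, in the units of the state.
- get_obs(): the state, without advancing time (a new reading comes with each control period).
- get_image(name): name is "side" or "top"; returns a dict with "pixels" (480x640x3 uint8, red, green, blue), "depth" (480x640 float32, mm along the optical axis (not along the pixel's ray), 0 where there is no reading), "fx", "fy", "cx", "cy" (pixels), "xyz" and "rotation" of the camera in the world. Camera axes: x right, y up, looking along -z (the intrinsics and any distortion apply to the point x, -y, -z); pixel columns grow to the right and rows downward; lengths in mm; the calibration is good to about 2 mm. A picture is of the moment at which its call begins.
- sign_off(): hands the job in; it is judged then, once.
The state is a dict: "time": time; "joint_positions": joint angles; "qd": joint speeds; "joint_torque": joint torques, N m; "tool_pos": TCP position; "eef_rot": TCP orientation; "contact_force": force on the tool from outside, world axes, zero at the start; "torque": the same for the moment, N m; "opening": opening from 0.0 (shut) to 1.0 (fully open); "grasp_force": force on a finger pad.
Only numpy, scipy, OpenCV 4.12 (cv2) and the standard library are available. Lean on these libraries where they do the work, as an engineer would, in place of code of your own. Each camera call takes 0.05 s, during which the arm holds its last target. There are 200 camera calls.

### The job

Turn the stamp carousel by pushing the finger lugs on its rim with your fingertips until the red-knobbed stamp stands squarely at the front, in line with the middle of the paper-clip trough of the base, and leave it at rest there. Turn it steadily, without flinging it round, ramming it or gripping it; do not touch the stamps, the ink bottle or the pen cup that ride on it, and leave the rest of the desk as it is.

Things in the scene. Friction and masses are not known exactly. Their poses are not given: they have to be found in the camera images.
- base: dark grey fixed base of the stamp carousel on the desk: a disc 256 mm across, 14 mm thick, with an open paper-clip trough along its front. Origin on the carousel's axis, at desk height. Its -x axis points from the axis straight over the middle of the trough: that is the front (roughly towards the robot, up to 17 degrees off). It cannot be moved.
- trough (a point): middle of the paper-clip trough, on its floor, 195 mm in front of the carousel's axis. The trough is 240 mm wide, 60 mm front to back and 24 mm high, part of the fixed base.
- carousel: light grey turntable, turns endlessly both ways about its upright axis; light friction (0.06 N m, half a newton at the rim), coasts a few degrees after a slow push. Plate 250 mm across, top 34 mm above the desk; six wells, centres 88 mm from the axis at 0, 60 ... 300 degrees from its x axis. Red stamp in the one at 180 (-x), 45+ degrees off the front at first. Origin on the axis, 22 mm above the desk.
- lug (a point): centre of the top of one of the six equal black finger lugs on the black rim band of the carousel, 58 mm above the desk, the one at 30 degrees anticlockwise from the carousel's x axis; the others follow every 60 degrees. Each is a block 22 mm wide along the rim, from 123 to 155 mm from the axis and from 22 to 58 mm above the desk; about 120 mm of free rim between neighbours.
- pen_cup: lilac pen cup with four pens, fixed in the middle of the carousel: 66 mm across, its rim 104 mm and the pen tips about 160 mm above the desk. Origin at the centre of its underside, on the carousel's axis. Not to be touched.
- red_stamp: round rubber stamp with a red knob, standing upright and loose in a well of the carousel: foot 38 mm across, knob 29 mm across, 62 mm tall. Origin at the centre of its underside, z up its axis. The one that has to come to the front; its underside is 34 mm and its top 96 mm above the desk. It rides along when the carousel turns.
- blue_stamp: round rubber stamp with a blue knob, standing upright and loose in a well of the carousel: foot 38 mm across, knob 29 mm across, 62 mm tall. Origin at the centre of its underside, z up its axis.
- green_stamp: round rubber stamp with a green knob, standing upright and loose in a well of the carousel: foot 38 mm across, knob 29 mm across, 62 mm tall. Origin at the centre of its underside, z up its axis.
- black_stamp: round rubber stamp with a black knob, standing upright and loose in a well of the carousel: foot 38 mm across, knob 29 mm across, 62 mm tall. Origin at the centre of its underside, z up its axis.
- ink_bottle: small closed whitish ink bottle with a black cap, standing loose in a well of the carousel: 36 mm across, 60 mm tall. Origin at the centre of its underside.
- voucher_bundle: banded bundle of pale green paper vouchers lying on the desk to the right, 155 x 70 x 25 mm. Origin at the centre of its underside. Bystander.
- water_bottle: dark red drinking bottle with a white cap standing on the desk to the left, 66 mm across, 198 mm tall. Origin at the centre of its underside. Bystander.
- mouse: light grey computer mouse on a black mouse pad on the left, 108 x 60 x 33 mm. Origin at the centre of its underside. Bystander.
- stapler: stapler with a blue top lying on the desk to the right, 135 x 36 x 50 mm. Origin at the centre of its underside. Bystander.

How it is judged:
By the outcome, as a careful person would: the job done as asked, in the order asked, and still so for the second after the job is handed in, with the robot touching nothing.
It also fails if it takes over 58 s, if anything falls off the work surface, if the arm or the gripper's body presses on something with over 40 N, if the wrist force passes 120 N, or if a joint passes its speed limit or range.

## Working session

There is one attempt and no reset: what is moved stays moved. The work goes in short steps, Python scripts to look and compute and a tool call to move; the robot and the scene stay as the last step left them, time stands still between calls to the robot, and variables do not carry over. Pictures are saved under pics/ and viewed, at most 10 in all, crops included, and the job is handed in when it is done.

Besides the shell and the picture viewer there is one more tool, called after "Emit:" by a JSON object that holds its "name" and its "arguments", one argument or row to a line. servo_tool: Moves the arm, as the interface text tells. Its arguments: {"type":"object","properties":{"moves":{"type":"array","items":{"type":"object","properties":{"translation":{"type":"array","items":{"type":"number"}},"yaw":{"type":"number"},"claw":{"type":"number"}}}},"grip_force":{"type":"number"}},"required":["moves"]}

```bash
mkdir -p pics
cat > h.py <<'E'
from bench import *
import numpy as np, cv2
def snap(n,fn):
    im=get_image(n); cv2.imwrite('pics/'+fn,im['pixels'][:,:,::-1]); return im
def world(im):
    d=im['depth']; v,u=np.mgrid[:480,:640]
    c=np.stack([(u-im['cx'])/im['fx']*d,-(v-im['cy'])/im['fy']*d,-d],-1)
    R=np.array(im['rotation'])
    if R.shape!=(3,3):
        from scipy.spatial.transform import Rotation as Q
        R=Q.from_euler('xyz',R,degrees=True).as_matrix()
    return c@R.T+np.array(im['xyz'])
E
python3 - <<'E'
from h import *
im=snap('top','t0.png'); np.savez('t0.npz',**{k:np.array(v) for k,v in im.items()})
print({k:v for k,v in im.items() if k not in('pixels','depth')})
im=snap('side','s0.png');print(im['xyz']); print(get_obs())
E
```

```text
{'fx': 531.7828680220748, 'fy': 531.7828680220748, 'cx': 315.7562491484548, 'cy': 234.83503774867884, 'xyz': array([ 347.53680399,   10.25836012, 1319.81717019]), 'rotation': array([ 10.42111567,   0.50659869, -89.75110376])}
[ 243.0821998   946.01456742 1005.78398511]
{'time': 0.1, 'joint_positions': array([-6.93053971e+01,  2.81611159e+01,  8.93458090e+01,  5.53753186e-04,
        6.25507269e+01, -6.05252678e+00]), 'qd': array([-0.00496461,  0.05185336, -0.04801358,  0.02868622, -0.06736954,
       -0.01392087]), 'joint_torque': array([ 3.17583348e-03, -6.13622832e+01, -2.58604020e+01,  6.94439281e-02,
        4.70294617e-02, -5.79726679e-05]), 'tool_pos': array([ 281.20956773, -557.92373472,  214.12056815]), 'eef_rot': array([-1.79942721e+02, -6.56724318e-03,  2.67468709e+01]), 'contact_force': array([ 0.01749276, -0.21817235, -0.54265234]), 'torque': array([-0.03262623, -0.00989525,  0.03671441]), 'grasp_force': 0.0, 'opening': 1.004549021344639}
```

View pics/t0.png

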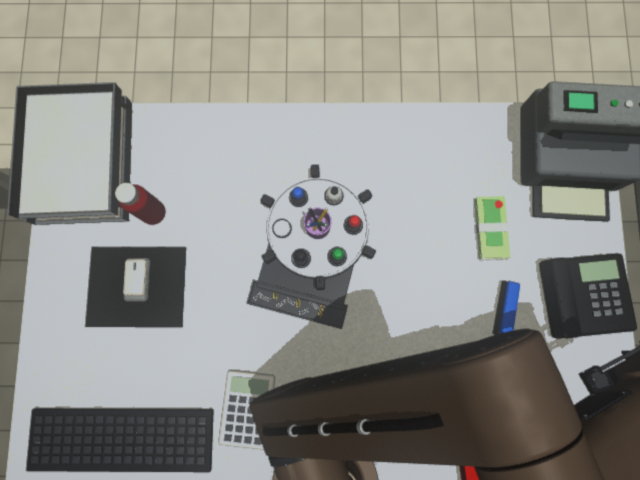

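View pics/s0.png

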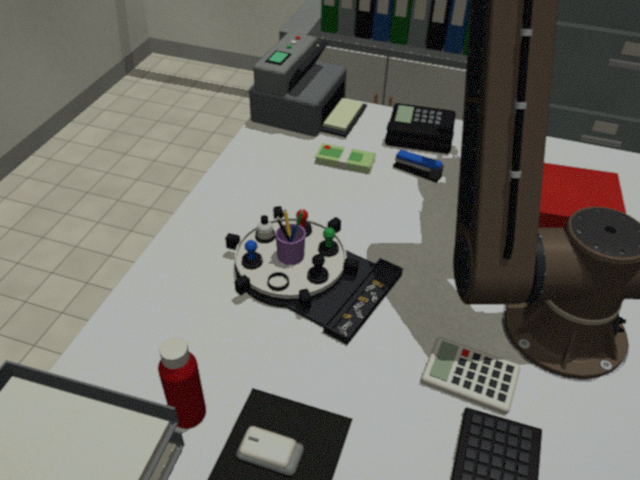

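The top view shows the carousel centred at about (317,227), the red stamp on the right at (354,223), and the trough middle at about (297,303). The red stamp has to go about 100° clockwise. Next I measure.

```bash
cat > m.py <<'E'
from h import *
from scipy.optimize import least_squares
def measure(im,verbose=True,ax=None):
    P=world(im); px=im['pixels'].astype(int); z=P[...,2]
    hsv=cv2.cvtColor(im['pixels'],cv2.COLOR_RGB2HSV).astype(int)
    dark=px.max(-1)<70
    box=np.zeros(z.shape,bool); box[150:335,235:400]=1
    plate=(box&(abs(z-34)<5)&(px.min(-1)>130)).astype(np.uint8)
    if ax is None:
        n,l,s,c=cv2.connectedComponentsWithStats(plate); k=1+np.argmax(s[1:,4])
        cs,_=cv2.findContours((l==k).astype(np.uint8),cv2.RETR_EXTERNAL,cv2.CHAIN_APPROX_NONE)
        h=cv2.convexHull(max(cs,key=len))[:,0]
        q=P[h[:,1],h[:,0],:2]
        f=least_squares(lambda p:np.hypot(*(q-p[:2]).T)-p[2],[*q.mean(0),125],loss='soft_l1')
        ax=f.x[:2]; print('plate fit',f.x,'rms',np.sqrt(np.mean(f.fun**2)),'z',np.median(z[l==k]))
    r=np.hypot(P[...,0]-ax[0],P[...,1]-ax[1]); a=np.degrees(np.arctan2(P[...,1]-ax[1],P[...,0]-ax[0]))
    L=(box&(abs(z-58)<5)&(r>118)&(r<160)&dark).astype(np.uint8)
    n,l,s,c=cv2.connectedComponentsWithStats(L)
    la=[]
    for k in range(1,n):
        if s[k,4]<15: continue
        m=P[l==k].mean(0); d=m[:2]-ax; la.append(np.degrees(np.arctan2(d[1],d[0]))); print('lug',m.round(1),'r',np.hypot(*d).round(1),'ang',la[-1].round(1),s[k,4])
    ph=np.degrees(np.angle(np.exp(1j*np.radians(np.array(la)*6)).mean()))/6; print('lug phase mod60',ph)
    R=box&((hsv[...,0]<8)|(hsv[...,0]>172))&(hsv[...,1]>150)&(hsv[...,2]>60)&(r>60)&(r<115)&(z>60)
    m=P[R].mean(0); print('red',m.round(1),R.sum(),'zmax',z[R].max(),'r',np.hypot(*(m[:2]-ax)),'ang',np.degrees(np.arctan2(*(m[:2]-ax)[::-1])))
    return P,ax,r,a,dark,box,hsv,z
E
python3 - <<'E'
from m import *
im=dict(np.load('t0.npz'))
P,ax,r,a,dark,box,hsv,z=measure(im)
T=box&(z>3)&(z<34)&(r>158)&(P[...,0]<ax[0]-100)
T2=(T).astype(np.uint8); n,l,s,c=cv2.connectedComponentsWithStats(T2); k=1+np.argmax(s[1:,4])
q=P[l==k][:,:2]; print(len(q))
for zz in[(18,32),(3,32)]:
    m=(l==k)&(z>zz[0])&(z<zz[1]); rc=cv2.minAreaRect(P[m][:,:2].astype(np.float32)); d=np.array(rc[0])-ax
    print(rc,'r',np.hypot(*d),'ang',np.degrees(np.arctan2(d[1],d[0])),m.sum())
for n in range(0):pass
o=P[230:480,200:420];
E
```

```text
plate fit [605.45335787  20.22005281 123.63055812] rms 1.2215884015645126 z 33.83856197216062
lug [463.4  13.1  57.4] r 142.2 ang -177.1 70
lug phase mod60 2.8817035598559984
red [607.6 -69.2  94. ] 57 zmax 100.54980026792146 r 89.41265573457983 ang -88.65089959451973
2627
((433.0616455078125, 64.54850769042969), (239.85789489746094, 93.59611511230469), 75.42134094238281) r 177.99975955390394 ang 165.57948954493924 423
((431.4194030761719, 66.21741485595703), (250.76171875, 116.75691223144531), 80.05772399902344) r 180.00992954371 ang 165.1951969852094 2626
```

```bash
sed -i 's/<70$/<110/' m.py
python3 - <<'E'
from m import *
im=dict(np.load('t0.npz'))
P,ax,r,a,dark,box,hsv,z=measure(im)
for g in(165.4,):
    u=np.array([np.cos(np.radians(g)),np.sin(np.radians(g))]); t=np.array([-u[1],u[0]])
    D=P[...,:2]-ax; F=D@u; S=D@t
    m=box&(F>150)&(F<240)&(abs(S)<140)&(z>6)&(z<32)
    # front edge & back edge per lateral bin
    for nm,fn in(('front',lambda x:x.max()),):
        xs=np.arange(-105,110,6); ys=[fn(F[m&(abs(S-x)<4)&(z>17)]) for x in xs]
        p=np.polyfit(xs,ys,1); print(nm,p,'dang',np.degrees(np.arctan(p[0])),np.std(np.polyval(p,xs)-ys))
    lo=[];hi=[]
    for f in range(172,220,5):
        w=m&(abs(F-f)<4); lo.append(S[w].min());hi.append(S[w].max())
    print(np.round(lo),np.round(hi),(np.median(lo)+np.median(hi))/2)
E
```

```text
plate fit [605.45335787  20.22005281 123.63055812] rms 1.2215884015645126 z 33.83856197216062
lug [741.7  26.4  57.5] r 136.4 ang 2.6 88
lug [678.2 -96.7  57.3] r 137.7 ang -58.1 88
lug [666.3 142.   57.6] r 136.2 ang 63.4 90
lug [ 541.1 -103.6   57.6] r 139.6 ang -117.5 91
lug [529.6 135.4  57.4] r 137.9 ang 123.4 98
lug [465.5  12.6  57.8] r 140.2 ang -176.9 102
lug phase mod60 2.828520358190328
red [607.6 -69.2  94. ] 57 zmax 100.54980026792146 r 89.41265573457983 ang -88.65089959451973
front [4.45937702e-04 2.24430527e+02] dang 0.025550346566761733 0.24262974230880083
[-119. -119. -119. -119. -119. -119. -119. -119. -119. -118.] [140. 140. 120. 126. 120. 120. 120. 120. 120. 121.] 0.7755572985901509
```

Emit:
{"name": "servo_tool", "arguments": {
  "moves": [
    {"translation": [0.025,0.036,0],"yaw": 5,"claw": -1},
    {"translation": [0.025,0.036,0],"yaw": 5,"claw": -1},
    {"translation": [0.025,0.036,0],"yaw": 5,"claw": -1},
    {"translation": [0.025,0.036,0],"yaw": 5,"claw": -1},
    {"translation": [0.025,0.036,0],"yaw": 5,"claw": -1},
    {"translation": [0.025,0.036,0],"yaw": 5,"claw": -1},
    {"translation": [0.025,0.036,0],"yaw": 5,"claw": -1},
    {"translation": [0.025,0.036,0],"yaw": 5,"claw": -1}
  ]
}}

```text
time: 1.1
tool_pos: [481.9, -268.8, 214.5]
eef_rot: [-180.0, -0.0, 66.9]
contact_force: [-0.1, -0.5, -0.5]
opening: 0.217
grasp_force: 0.0
```

Emit:
{"name": "servo_tool", "arguments": {
  "moves": [
    {"translation": [0.025,0.037,0],"yaw": 3,"claw": -1},
    {"translation": [0.025,0.037,0],"yaw": 3,"claw": -1},
    {"translation": [0.025,0.037,0],"yaw": 3,"claw": -1},
    {"translation": [0.023,0.036,0],"yaw": 4,"claw": -1},
    {"translation": [0,0,0],"yaw": 0,"claw": -1},
    {"translation": [0,0,-0.03],"yaw": 0,"claw": -1},
    {"translation": [0,0,-0.03],"yaw": 0,"claw": -1},
    {"translation": [0,0,0],"yaw": 0,"claw": -1}
  ]
}}

```text
time: 2.1
tool_pos: [578.0, -123.5, 152.9]
eef_rot: [-179.8, -0.0, 79.7]
contact_force: [0.4, -0.7, -0.2]
opening: 0.004
grasp_force: 0.0
```

Emit:
{"name": "servo_tool", "arguments": {
  "moves": [
    {"translation": [0,0,-0.03],"yaw": 0,"claw": -1},
    {"translation": [0,0,-0.03],"yaw": 0,"claw": -1},
    {"translation": [0,0,-0.03],"yaw": 0,"claw": -1},
    {"translation": [0,0,-0.015],"yaw": 0,"claw": -1},
    {"translation": [0,0,-0.008],"yaw": 0,"claw": -1},
    {"translation": [0,0,0],"yaw": 0,"claw": -1}
  ]
}}

```text
time: 2.85
tool_pos: [579.5, -123.3, 42.1]
eef_rot: [180.0, 0.0, 79.7]
contact_force: [0.3, 0.4, -0.3]
opening: 0.004
grasp_force: 0.0
```

Run:
```python
from h import *
snap('side','s1.png'); snap('top','t1.png')
cx,cy,R=604.3,19.7,144
# arc: commanded start theta -100; step list in deg
steps=[1.5]*4+[2.5]*36
th=-100.0; p=np.array([579.0,-123.0]); acc=0
for i,s in enumerate(steps):
    th-=s; q=np.round([cx+R*np.cos(np.radians(th)),cy+R*np.sin(np.radians(th))],0)
    d=q-p; p=q
    print(i,th,d/1000)
```

```text
0 -101.5 [-0.003  0.002]
1 -103.0 [-0.004  0.   ]
2 -104.5 [-0.004  0.001]
3 -106.0 [-0.003  0.001]
4 -108.5 [-0.006  0.002]
5 -111.0 [-0.006  0.002]
6 -113.5 [-0.006  0.003]
7 -116.0 [-0.006  0.002]
8 -118.5 [-0.005  0.003]
9 -121.0 [-0.006  0.003]
10 -123.5 [-0.005  0.004]
11 -126.0 [-0.005  0.003]
12 -128.5 [-0.005  0.004]
13 -131.0 [-0.005  0.004]
14 -133.5 [-0.005  0.004]
15 -136.0 [-0.004  0.005]
16 -138.5 [-0.005  0.004]
17 -141.0 [-0.004  0.005]
18 -143.5 [-0.003  0.005]
19 -146.0 [-0.004  0.005]
20 -148.5 [-0.003  0.005]
21 -151.0 [-0.004  0.006]
22 -153.5 [-0.003  0.005]
23 -156.0 [-0.002  0.006]
24 -158.5 [-0.003  0.006]
25 -161.0 [-0.002  0.006]
26 -163.5 [-0.002  0.006]
27 -166.0 [-0.001  0.006]
28 -168.5 [-0.002  0.006]
29 -171.0 [-0.001  0.006]
30 -173.5 [-0.001  0.006]
31 -176.0 [0.    0.007]
32 -178.5 [-0.001  0.006]
33 -181.0 [0.    0.006]
34 -183.5 [0.001 0.006]
35 -186.0 [0.    0.007]
36 -188.5 [0.001 0.006]
37 -191.0 [0.001 0.006]
38 -193.5 [0.001 0.006]
39 -196.0 [0.002 0.006]
```

View pics/s1.png

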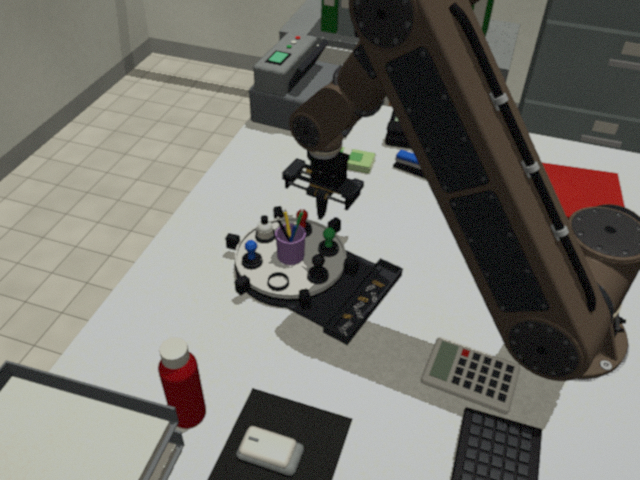

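The side view shows the closed fingers at about (322,210), down in the gap behind the lug at (335,226) and clear of the stamps. I'll push slowly.

Emit:
{"name": "servo_tool", "arguments": {
  "moves": [
    {"translation": [-0.004,0.001,0],"yaw": -1.5,"claw": -1},
    {"translation": [-0.004,0,0],"yaw": -1.5,"claw": -1},
    {"translation": [-0.004,0.001,0],"yaw": -1.5,"claw": -1},
    {"translation": [-0.003,0.001,0],"yaw": -1.5,"claw": -1},
    {"translation": [-0.003,0.001,0],"yaw": -1.5,"claw": -1},
    {"translation": [-0.003,0.001,0],"yaw": -1.5,"claw": -1},
    {"translation": [-0.004,0.001,0],"yaw": -1.5,"claw": -1},
    {"translation": [-0.004,0.002,0],"yaw": -1.5,"claw": -1}
  ]
}}

```text
time: 3.95
tool_pos: [550.1, -115.1, 41.7]
eef_rot: [180.0, 0.0, 67.6]
contact_force: [0.1, -0.5, -0.4]
opening: 0.005
grasp_force: 0.3
```

Emit:
{"name": "servo_tool", "arguments": {
  "moves": [
    {"translation": [-0.005,0.002,0],"yaw": -2,"claw": -1},
    {"translation": [-0.005,0.003,0],"yaw": -2,"claw": -1},
    {"translation": [-0.005,0.003,0],"yaw": -2.5,"claw": -1},
    {"translation": [-0.005,0.003,0],"yaw": -2.5,"claw": -1},
    {"translation": [-0.005,0.003,0],"yaw": -2.5,"claw": -1},
    {"translation": [-0.005,0.004,0],"yaw": -2.5,"claw": -1},
    {"translation": [-0.005,0.004,0],"yaw": -2.5,"claw": -1},
    {"translation": [-0.004,0.004,0],"yaw": -2.5,"claw": -1}
  ]
}}

```text
time: 4.95
tool_pos: [510.8, -88.9, 41.7]
eef_rot: [-180.0, 0.0, 48.6]
contact_force: [0.3, -0.9, -0.4]
opening: 0.005
grasp_force: 0.3
```

Run:
```python
from m import *
im=snap('top','t2.png'); measure(im,ax=np.array([604.3,19.7])); o=get_obs(); print(o['tool_pos'],o['contact_force'])
d=o['tool_pos'][:2]-[604.3,19.7]; print(np.hypot(*d),np.degrees(np.arctan2(d[1],d[0])))
```

```text
lug [734.5 -25.9  57.3] r 138.0 ang -19.3 84
lug [708.  110.1  57.8] r 137.6 ang 41.1 83
lug [ 630.  -116.6   57.6] r 138.7 ang -79.3 86
lug [577.  155.   57.5] r 138.0 ang 101.4 88
lug phase mod60 -19.029931602335783m.py:25: RuntimeWarning: Mean of empty slice.
  m=P[R].mean(0); print('red',m.round(1),R.sum(),'zmax',z[R].max(),'r',np.hypot(*(m[:2]-ax)),'ang',np.degrees(np.arctan2(*(m[:2]-ax)[::-1])))
  ret = um.true_divide(
Traceback (most recent call last):
  File "m.py", line 25, in measure
    m=P[R].mean(0); print('red',m.round(1),R.sum(),'zmax',z[R].max(),'r',np.hypot(*(m[:2]-ax)),'ang',np.degrees(np.arctan2(*(m[:2]-ax)[::-1])))
                                                          ~~~~~~~~^^
ValueError: zero-size array to reduction operation maximum which has no identity
```

View pics/t2.png

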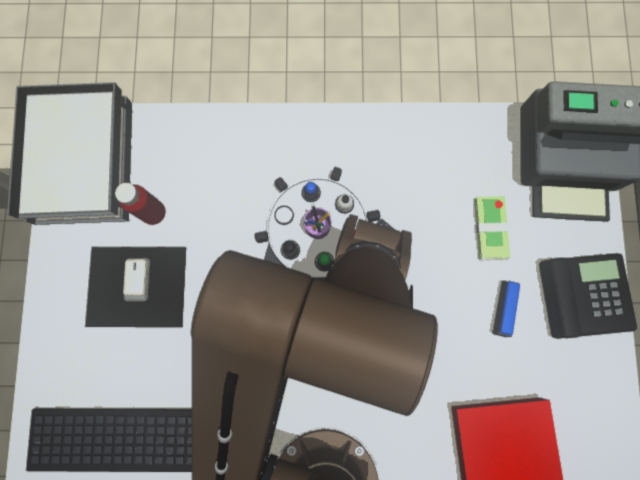

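The fingers are pushing the lug steadily. The carousel has turned 22° clockwise; the lugs show at (262,237) and (374,215). About 85° is left.

Emit:
{"name": "servo_tool", "arguments": {
  "moves": [
    {"translation": [-0.005,0.004,0],"yaw": -2.5,"claw": -1},
    {"translation": [-0.004,0.005,0],"yaw": -2.5,"claw": -1},
    {"translation": [-0.005,0.004,0],"yaw": -2.5,"claw": -1},
    {"translation": [-0.004,0.005,0],"yaw": -2.5,"claw": -1},
    {"translation": [-0.003,0.005,0],"yaw": -2.5,"claw": -1},
    {"translation": [-0.004,0.005,0],"yaw": -2.5,"claw": -1},
    {"translation": [-0.003,0.005,0],"yaw": -2.5,"claw": -1},
    {"translation": [-0.004,0.006,0],"yaw": -2.5,"claw": -1}
  ]
}}

```text
time: 6.0
tool_pos: [479.2, -50.0, 41.7]
eef_rot: [180.0, -0.0, 28.6]
contact_force: [-0.1, 0.2, -0.5]
opening: 0.005
grasp_force: 0.2
```

Emit:
{"name": "servo_tool", "arguments": {
  "moves": [
    {"translation": [-0.003,0.005,0],"yaw": -2.5,"claw": -1},
    {"translation": [-0.002,0.006,0],"yaw": -2.5,"claw": -1},
    {"translation": [-0.003,0.006,0],"yaw": -2.5,"claw": -1},
    {"translation": [-0.002,0.006,0],"yaw": -2.5,"claw": -1},
    {"translation": [-0.002,0.006,0],"yaw": -2.5,"claw": -1},
    {"translation": [-0.001,0.006,0],"yaw": -2.5,"claw": -1},
    {"translation": [-0.002,0.006,0],"yaw": -2.5,"claw": -1},
    {"translation": [-0.001,0.006,0],"yaw": -2.5,"claw": -1}
  ]
}}

```text
time: 7.0
tool_pos: [463.1, -2.9, 41.7]
eef_rot: [180.0, 0.0, 8.7]
contact_force: [-1.6, -0.6, 0.6]
opening: 0.003
grasp_force: 0.2
```

Emit:
{"name": "servo_tool", "arguments": {
  "moves": [
    {"translation": [-0.001,0.006,0],"yaw": -2.5,"claw": -1},
    {"translation": [0,0.006,0],"yaw": -2.5,"claw": -1},
    {"translation": [-0.001,0.006,0],"yaw": -2.5,"claw": -1},
    {"translation": [0,0.006,0],"yaw": -2.5,"claw": -1},
    {"translation": [0.001,0.006,0],"yaw": -2.5,"claw": -1},
    {"translation": [0,0.006,0],"yaw": -2.5,"claw": -1},
    {"translation": [0.001,0.006,0],"yaw": -2.5,"claw": -1},
    {"translation": [0.001,0.006,0],"yaw": -2.5,"claw": -1}
  ]
}}

```text
time: 8.0
tool_pos: [464.0, 45.1, 41.7]
eef_rot: [180.0, 0.0, -11.3]
contact_force: [-0.1, -0.4, 0.1]
opening: 0.005
grasp_force: 0.3
```

```bash
sed -i 's/^    m=P\[R\]/    if R.sum()>5: m=P[R]/' m.py
python3 - <<'E'
from m import *
im=snap('top','t3.png'); measure(im,ax=np.array([604.3,19.7])); o=get_obs(); print(o['tool_pos'],o['contact_force'],o['joint_positions'])
d=o['tool_pos'][:2]-[604.3,19.7]; print(np.hypot(*d),np.degrees(np.arctan2(d[1],d[0])))
E
```

```text
lug [734.8 -23.9  57.8] r 137.6 ang -18.5 79
lug [706.3 111.7  57.7] r 137.4 ang 42.0 85
lug [ 631.8 -115.9   57.4] r 138.4 ang -78.5 82
lug [575.4 154.5  57.1] r 137.9 ang 102.1 89
lug [500.9 -72.7  57.7] r 138.7 ang -138.2 106
lug phase mod60 -18.21236822503035
[464.14727221  45.51684623  41.68661618] [-0.31617016 -0.45415269 -0.80583906] [-2.52181169e+00  3.15514612e+01  1.20476436e+02 -2.19639854e-03
  2.79863465e+01  9.89368407e+01]
142.51068962533947 169.5628257500087
```

Emit:
{"name": "servo_tool", "arguments": {
  "moves": [
    {"translation": [0.001,0.005,0],"yaw": -2,"claw": -1},
    {"translation": [0.001,0.005,0],"yaw": -2,"claw": -1},
    {"translation": [0.0015,0.005,0],"yaw": -2,"claw": -1},
    {"translation": [0.0015,0.005,0],"yaw": -2,"claw": -1},
    {"translation": [0.002,0.005,0],"yaw": -1.5,"claw": -1},
    {"translation": [0.002,0.0045,0],"yaw": -1.5,"claw": -1},
    {"translation": [0.002,0.004,0],"yaw": -1,"claw": -1},
    {"translation": [0.002,0.004,0],"yaw": -1,"claw": -1}
  ]
}}

```text
time: 9.05
tool_pos: [477.4, 82.6, 41.7]
eef_rot: [180.0, 0.0, -24.3]
contact_force: [-0.7, -0.1, 0.2]
opening: 0.005
grasp_force: 0.3
```

Emit:
{"name": "servo_tool", "arguments": {
  "moves": [
    {"translation": [0.0015,0.003,0],"yaw": -1,"claw": -1},
    {"translation": [0.0015,0.0025,0],"yaw": -1,"claw": -1},
    {"translation": [0.001,0.002,0],"yaw": -1,"claw": -1},
    {"translation": [0.001,0.002,0],"yaw": -1,"claw": -1},
    {"translation": [0,0,0],"yaw": 0,"claw": -1},
    {"translation": [0,0,0],"yaw": 0,"claw": -1}
  ]
}}

```text
time: 9.8
tool_pos: [482.3, 91.8, 41.7]
eef_rot: [180.0, -0.0, -28.2]
contact_force: [-0.3, 0.3, -0.5]
opening: 0.003
grasp_force: 0.0
```

```bash
cat > c.py <<'E'
from m import *
import sys
im=snap('top',sys.argv[1]); measure(im,ax=np.array([604.3,19.7])); o=get_obs(); print(o['time'],o['tool_pos'],o['contact_force'])
d=o['tool_pos'][:2]-[604.3,19.7]; print(np.hypot(*d),np.degrees(np.arctan2(d[1],d[0])))
E
python3 c.py t4.png
```

```text
lug [732.8  69.3  57.8] r 137.7 ang 21.1 83
lug [710.8 -67.4  57.1] r 137.6 ang -39.3 85
lug [625.4 156.1  57.6] r 138.0 ang 81.2 83
lug [ 582.1 -117.4   57.5] r 138.9 ang -99.2 96
lug [475.1 -30.3  57.4] r 138.6 ang -158.9 104
lug phase mod60 20.990929574789895
red [516.5  23.9  91.5] 22 zmax 96.00547966098316 r 87.90940242395207 ang 177.24172109981723
9.85 [482.31018564  91.83217592  41.67390109] [ 0.08509101 -0.17719629  0.58958279]
141.7200254367995 149.40431476816622
```

Emit:
{"name": "servo_tool", "arguments": {
  "moves": [
    {"translation": [0.001,0.002,0],"yaw": -1,"claw": -1},
    {"translation": [0.001,0.002,0],"yaw": -1,"claw": -1},
    {"translation": [0.001,0.0015,0],"yaw": -0.5,"claw": -1},
    {"translation": [0.001,0.0015,0],"yaw": 0,"claw": -1},
    {"translation": [0.0005,0.001,0],"yaw": 0,"claw": -1},
    {"translation": [0,0,0],"yaw": 0,"claw": -1},
    {"translation": [0,0,0],"yaw": 0,"claw": -1}
  ]
}}

```text
time: 10.72
tool_pos: [486.7, 99.9, 41.6]
eef_rot: [180.0, 0.0, -30.8]
contact_force: [0.8, -0.9, -0.6]
opening: 0.006
grasp_force: 0.0
```

```bash
python3 c.py t5.png
```

```text
lug [736.3  60.9  57.3] r 138.3 ang 17.4 84
lug [705.5 -74.3  57.5] r 138.2 ang -42.9 91
lug [634.3 154.2  57.6] r 137.8 ang 77.4 81
lug [ 573.1 -115.3   57.5] r 138.5 ang -103.0 89
lug [472.3 -21.9  57.4] r 138.4 ang -162.5 103
lug phase mod60 17.27872037891377
red [518.1  31.6  91.7] 43 zmax 98.94925494418703 r 86.97765652529057 ang 172.14772650526936
10.775 [486.77360103  99.84277499  41.67584351] [-0.57049507  0.07149029  0.4299264 ]
142.2509010123385 145.70941599067908
```

Emit:
{"name": "servo_tool", "arguments": {
  "moves": [
    {"translation": [0.0005,0.001,0],"yaw": 0,"claw": -1},
    {"translation": [0.0005,0.001,0],"yaw": 0,"claw": -1},
    {"translation": [0.0005,0.001,0],"yaw": 0,"claw": -1},
    {"translation": [0.0005,0.0005,0],"yaw": 0,"claw": -1},
    {"translation": [0.0005,0.0005,0],"yaw": 0,"claw": -1},
    {"translation": [0,0,0],"yaw": 0,"claw": -1},
    {"translation": [0,0,0],"yaw": 0,"claw": -1}
  ]
}}

```text
time: 11.65
tool_pos: [489.3, 103.9, 41.7]
eef_rot: [180.0, -0.0, -30.8]
contact_force: [-0.2, -0.3, -0.2]
opening: 0.005
grasp_force: 0.1
```

```bash
python3 c.py t6.png
```

```text
lug [737.1  56.4  57.3] r 137.8 ang 15.5 85
lug [702.8 -77.1  57.5] r 138.1 ang -44.5 78
lug [638.6 153.2  57.3] r 137.9 ang 75.6 78
lug [ 569.  -114.    57.8] r 138.2 ang -104.8 93
lug [470.6 -17.9  57.6] r 138.8 ang -164.3 104
lug phase mod60 15.489859041014872
red [518.1  35.6  92.9] 49 zmax 100.56002855609336 r 87.61234833605222 ang 169.56176392810323
11.7 [489.30244674 103.8543791   41.66749825] [-0.45603838 -0.59962137  0.80250185]
142.50051500750192 143.80360366662333
```

On target (15.5° against 15.4°). I'll back off along the rim, rise, and clear the view.

Emit:
{"name": "servo_tool", "arguments": {
  "moves": [
    {"translation": [-0.003,-0.004,0],"yaw": 0,"claw": -1},
    {"translation": [-0.005,-0.007,0],"yaw": 0,"claw": -1},
    {"translation": [-0.006,-0.007,0],"yaw": 0,"claw": -1},
    {"translation": [0,0,0.01],"yaw": 0,"claw": -1},
    {"translation": [0,0,0.03],"yaw": 0,"claw": -1},
    {"translation": [0,0,0.04],"yaw": 0,"claw": -1},
    {"translation": [0,0,0.04],"yaw": 0,"claw": -1},
    {"translation": [0,0,0.04],"yaw": 0,"claw": -1}
  ]
}}

```text
time: 12.7
tool_pos: [475.1, 85.9, 203.8]
eef_rot: [-180.0, -0.0, -30.8]
contact_force: [0.3, 0.6, 0.7]
opening: 0.006
grasp_force: 0.0
```

Emit:
{"name": "servo_tool", "arguments": {
  "moves": [
    {"translation": [0,-0.03,0.01],"yaw": 5,"claw": -1},
    {"translation": [0,-0.05,0],"yaw": 5,"claw": -1},
    {"translation": [0,-0.055,0],"yaw": 5,"claw": -1},
    {"translation": [0,-0.055,0],"yaw": 5,"claw": -1},
    {"translation": [0,-0.055,0],"yaw": 5,"claw": -1},
    {"translation": [0,-0.055,0],"yaw": 5,"claw": -1},
    {"translation": [0,-0.055,0],"yaw": 5,"claw": -1},
    {"translation": [0,-0.055,0],"yaw": 5,"claw": -1}
  ]
}}

```text
time: 13.7
tool_pos: [475.0, -326.0, 212.6]
eef_rot: [180.0, -0.0, 9.4]
contact_force: [0.6, -0.2, 0.6]
opening: 0.007
grasp_force: 0.0
```

Emit:
{"name": "servo_tool", "arguments": {
  "moves": [
    {"translation": [-0.02,-0.05,0],"yaw": 5,"claw": -1},
    {"translation": [-0.03,-0.05,0],"yaw": 5,"claw": -1},
    {"translation": [-0.03,-0.04,0],"yaw": 5,"claw": -1},
    {"translation": [-0.02,-0.02,0],"yaw": 0,"claw": -1},
    {"translation": [0,0,0],"yaw": 0,"claw": -1},
    {"translation": [0,0,0],"yaw": 0,"claw": -1}
  ]
}}

```text
time: 14.45
tool_pos: [375.7, -483.6, 212.1]
eef_rot: [180.0, -0.0, 24.2]
contact_force: [0.7, 1.2, -0.1]
opening: 0.003
grasp_force: 0.0
```

```bash
python3 c.py t7.png
```

```text
lug [736.9  56.2  57.9] r 137.5 ang 15.4 88
lug [702.5 -78.1  57.7] r 138.6 ang -44.9 84
lug [638.2 153.4  57.4] r 137.9 ang 75.8 85
lug [ 569.3 -114.3   57.6] r 138.5 ang -104.6 93
lug [505.8 117.3  57.3] r 138.6 ang 135.3 103
lug [470.8 -17.2  57.3] r 138.5 ang -164.6 105
lug phase mod60 15.38750680266697
red [517.7  40.1  93.3] 80 zmax 99.91067813228824 r 88.95985992553034 ang 166.71153563864428
14.5 [ 375.94118738 -483.35541561  212.03058456] [-0.6162984   0.40010715  0.13540436]
552.46040444268 -114.41537180310488
```

View pics/t7.png

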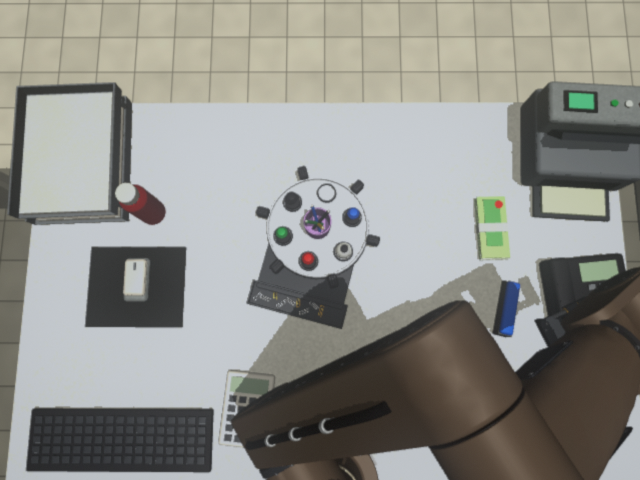

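The red stamp at (308,260) lies between the two front lugs, in line with the trough middle at (297,303), and everything else is in place. Lug phase is 15.4°, which is on target.

```bash
python3 -c "
from bench import *
print(sign_off())"
```

```text
the job is handed in; nothing more can be done
None
```

The red-knobbed stamp now stands at rest at the front, within about 1° of the trough's middle, and I handed the job in at about 14.5 s with the arm clear and nothing else on the desk moved.

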